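Reset the vent stay of a stone-drying box

ROBOT

A 6-joint arm with a two-finger parallel gripper is mounted at the origin on the work surface. World frame = base frame: x ahead of the robot, y to its left, z up, the work surface at z = 0. Lengths are in m, angles in rad, forces in N, time in s.
With the tool pointing down it reaches from about 0.35 to 0.975 m from the base axis. Payload 4.9 kg.
Tool frame: the origin (TCP) lies midway between the tips of the shut fingers; the grasp point (between the pads) lies 19 mm behind it; z points along the fingers, y is the direction in which the jaws open and shut (so a half turn about z gives the same grasp; the last joint's range is limited). The gripper opens to 85 mm and grips with 20 to 120 N. Pads are 22 mm wide; open, the fingers measure 114 mm over their backs; the gripper's body (76 mm by 85 mm) begins 54 mm behind the grasp point. The pads swing forward as they close: fully open they stand 13 mm farther back than shut.
Start: joints at [1.024, 0.053, 1.613, -0, 1.476, -0.119], TCP at [0.259, 0.569, 0.195] pointing down, gripper open.
Joint ranges: [-3.01, 3.01], [-1.01, 2.22], [0.06, 2.58], [-1.02, 4.17], [0.09, 2.62], [-3.14, 3.14]. Speed limits (rad/s): [2.57, 2.57, 3.14, 3.14, 3.14, 3.14].

INTERFACE

Orientations are given as a unit quaternion [w, x, y, z].
In Python, from plant import state, grab_frame, camera_params, job_done, boxes_of gives the robot as it stands.
- The arm moves only by the tool step_arm, never from a script. Its argument "steps" is a list of rows, each a list of 4 numbers: the shift along the tool's x, y, z in mm, then the turn about the tool's z in degrees. A call has 1 to 8 rows; each row shifts and turns the pose as measured when the row begins, along the tool's axes as they then stand; what a row does not reach is not made up. A row lasts 1/10 s, in which the tool goes at most 50 mm and 8.59 degrees, less where a joint would pass 70% of its speed; a pose out of reach is approached as far as the arm can. A call is refused whole if a number of a shift passes 50 or a number of a turn 8.59, either way. A call with a gripper value outside its range is refused whole. "claw" is the opening in per cent of the stroke, from 0 (shut) to 100 (fully open), set as the call begins (left out, the last holds). The fingers move at their own pace and stop on an object; the grip force is fixed at half the most. Time passes only in rows, so rows that do not move let the fingers close. It gives the time, the measured TCP pose, the force and the opening at its end, in the units of the state.
- state(): the state, without advancing time (a new reading comes with each control period).
- grab_frame(name): name is "scene" or "top" or "wrist"; returns (picture, depth): 420x560x3 uint8, red, green, blue; 420x560 float32, m along the optical axis (not along the pixel's ray), 0 where there is no reading.
- camera_params(name): a dict with "mtx" (3x3 intrinsics, pixels), "k1" (the pictures are not rectified: a ray, as slopes to the right and down, at radius r is drawn at 1 + k1 r^2 times it, then the intrinsics apply), "extrinsics" (4x4, takes a point from camera to world coordinates); the wrist camera has in their place "T_tool_cam" (4x4, takes a point from camera to tool coordinates, whose origin is the TCP and whose axes are the flange's). Camera axes: x right, y down, z forward; pixel columns grow to the right and rows downward; lengths in m; the calibration is good to about 2 mm. A picture is of the moment at which its call begins: read the wrist's pose just before it. camera_params takes no time and is no camera call.
- job_done(): hands the job in, once; it reports no verdict.
Trained networks look in the newest picture that a camera, given by its name, has taken for a name from the list of things; names that differ only in an ending like _2 or _b are one class to them, and where a whole thing is asked for, a point or a joint stands for the part that bears it (a point fixed in the world has none). Each returns a list of dicts, best first, with "p" (0 to 1); they miss things now and then, are a little off and sometimes report something else, mostly with a low value. They report only what shows in the picture. A call takes as long as a camera call.
- boxes_of(camera, label): "box" ([left, top, width, height] in pixels, round what is visible of it).
The state is a dict: "time": time; "joint_pos": joint angles; "joint_vel": joint speeds; "joint_efforts": joint torques, N m; "tool_pos": TCP position; "tool_rot": TCP orientation; "contact_force": force on the tool from outside, world axes, zero at the start; "ft_torque": the same for the moment, N m; "gripper_width": opening from 0.0 (shut) to 1.0 (fully open).
Only numpy, scipy, OpenCV 4.12 (cv2) and the standard library are available. Lean on these libraries where they do the work, as an engineer would, in place of code of your own. Each camera call takes 0.05 s, during which the arm holds its last target. There are 200 camera calls.

TASK

Set the drying box's blue vent flap to the opening marked by the green disc: gently lift the stay off its pin, swing the flap with it until the flap's white pointer is over the green disc, and drop the stay's matching hole over the pin so that the bar lies flat on the box, then let go. The pin has been knocked a little off its spot, so feel for it rather than forcing the bar down, and leave the stones and other things where they are.

Things in the scene. Friction and masses are not known exactly. Their poses are not given: they have to be found in the camera images.
- drybox: low grey sheet-steel drying box, 220 (x) x 300 (y) x 130 mm high, open in front (-x) behind the flap. Origin: centre of its underside on the table. Fixed. Its flat top is 130 mm above the table.
- flap (a joint): blue vent flap, 200 mm wide, 115 mm high, upright on the box's front. Upright hinge axis at x = -118, y = +100 mm in the box's frame; from there it runs to -y when closed. Value: opening angle (rad), 0 closed, growing as the free edge swings out to -x, stop at 0.9. The hinge is stiff (friction about 0.12 N m, 1 N at its post) and stays where it is left.
- flap_post (a point): foot, level with the box top, of the upright steel post on the flap's top edge, 130 mm from the hinge axis. The post is 9 mm thick and 34 mm tall; the stay's eye turns and slides up and down on it. A 20 mm brass cap keeps the eye on: the eye can rise at most 29 mm.
- flap_pointer (a point): foot of the white pointer low on the flap's free end, 195 mm from the hinge axis, 4 mm above the table; it passes over the discs.
- stay: the stay: a loose aluminium bar 204 x 44 x 5 mm, about 0.12 kg, lying flat on the box top. Origin: centre of its eye (a 12 mm hole) at the underside; x runs along the bar to the red tab, z up. It starts with the flap closed and its wide square hole round the pin, the bar square to the box's front.
- hole0 (a point): centre, at the bar's underside, of the wide square hole, 24 x 24 mm with sides along and across the bar, 60 mm from the eye: the closed setting.
- hole1 (a point): centre, at the bar's underside, of the first 10 mm hole, 86 mm from the eye (small opening: flap about 0.20 rad).
- hole2 (a point): the same for the second 10 mm hole, 112 mm from the eye (middle opening: about 0.41 rad).
- hole3 (a point): the same for the third 10 mm hole, 138 mm from the eye (wide opening: about 0.62 rad).
- tab (a point): centre of the red finger tab to hold the stay by: 26 mm along the bar, 12 mm thick across it, standing 40 mm above the bar's upper face; 168 mm from the eye, this point 20 mm above the upper face.
- pin_spot (a point): where the pin ought to stand, level with the box top, 60 mm behind the closed flap's post; axes as the box's. The real brass pin, 8 mm thick, 0.5 mm chamfer at the top, rises 12 mm above the box top; it was knocked about 6 mm off this spot sideways, in an unmeasured direction that differs each time. It stands firm up to about 80 N.
- disc_green: green disc, 36 mm across, 3 mm high, fixed to the table: the wanted opening. It lies at one of the three places under the pointer's arc that belong to holes 1, 2 and 3. Origin: centre of the underside.
- disc_yellow: a like disc, yellow: another opening, not wanted now.
- disc_red: a like disc, red: another opening, not wanted now.
- blank_top: stone blank 35 x 35 x 70 mm standing on the box top, loose. Origin: centre of the underside, as for all of these.
- slab_top: stone slab 70 x 40 x 20 mm lying on the box top, loose.
- blank_front: stone blank 40 x 40 x 50 mm standing on the table before the hinge side of the flap, loose.
- blank_side: stone blank 30 x 80 x 30 mm on the table, loose.
- mug: white mug, 80 mm across, 90 mm high, loose.
- wax_jar: amber wax jar, 60 mm across, 70 mm high, loose.
- sanding_block: cork sanding block 100 x 60 x 30 mm, loose.

How it is judged:
By the outcome, as a careful person would: the job done as asked, in the order asked, and still so for the second after the job is handed in, with the robot touching nothing.
It also fails if it takes over 48 s, if anything falls off the work surface, if the arm or the gripper's body presses on something with over 40 N, if the wrist force passes 120 N, or if a joint passes its speed limit or range.

## Working session

There is one attempt and no reset: what is moved stays moved. The work goes in short steps, Python scripts to look and compute and a tool call to move; the robot and the scene stay as the last step left them, time stands still between calls to the robot, and variables do not carry over. Pictures are saved under pics/ and viewed, about 8 in all and at most 12, crops included, and the job is handed in when it is done.

Besides the shell and the picture viewer there is one more tool, called after "Call:" by a JSON object that holds its "api" and its "payload", one argument or row to a line. step_arm: Moves the arm, as the interface text tells. Its arguments: {"type":"object","properties":{"steps":{"type":"array"},"claw":{"type":"number"}},"required":["steps"]}

```bash
mkdir -p pics; ls; cat > h.py <<'E'
import numpy as np, cv2
from plant import state, grab_frame, camera_params, job_done, boxes_of
from scipy.spatial.transform import Rotation as R
def T_tool(s=None):
    s=s or state(); q=s['tool_rot']; T=np.eye(4); T[:3,:3]=R.from_quat([q[1],q[2],q[3],q[0]]).as_matrix(); T[:3,3]=s['tool_pos']; return T
def ext(name,s=None):
    p=camera_params(name)
    return np.array(p['extrinsics']) if 'extrinsics' in p else T_tool(s)@np.array(p['T_tool_cam'])
def rays(name,uv):
    p=camera_params(name); K=np.array(p['mtx']); k=p['k1']
    uv=np.atleast_2d(np.float32(uv))
    return cv2.undistortPoints(uv.reshape(-1,1,2).astype(float),K,np.array([k,0,0,0,0.])).reshape(-1,2)
def at_z(name,uv,z,s=None):
    E=ext(name,s); r=rays(name,uv); d=np.c_[r,np.ones(len(r))]@E[:3,:3].T; o=E[:3,3]
    return o+d*((z-o[2])/d[:,2])[:,None]
def at_d(name,uv,dep,s=None):
    E=ext(name,s); r=rays(name,uv); return (np.c_[r,np.ones(len(r))]*np.atleast_1d(dep)[:,None])@E[:3,:3].T+E[:3,3]
def proj(name,P,s=None):
    p=camera_params(name); E=np.linalg.inv(ext(name,s)); P=np.atleast_2d(P)@E[:3,:3].T+E[:3,3]
    return cv2.projectPoints(P,np.zeros(3),np.zeros(3),np.array(p['mtx']),np.array([p['k1'],0,0,0,0.]))[0].reshape(-1,2)
def save(n,im): cv2.imwrite('pics/'+n,cv2.cvtColor(im,cv2.COLOR_RGB2BGR))
E
python3 - <<'E'
from h import *
np.set_printoptions(precision=3,suppress=True)
print(state())
a,d=grab_frame('top'); np.save('top.npy',d); b,d2=grab_frame('scene'); save('top.png',a); save('scene.png',b); np.save('scene.npy',d2)
for c,dd in (('top',d),('scene',d2)):
    print(c,ext(c))
for l in ['drybox','stay','tab','flap','flap_post','flap_pointer','disc_green','disc_yellow','disc_red','hole0','blank_top','slab_top','blank_front','mug']:
    for x in boxes_of('top',l)[:2]:
        q=x['box']; u=[q[0]+q[2]/2,q[1]+q[3]/2]; z=d[int(u[1]),int(u[0])]
        print(l,round(x['p'],2),np.round(q), at_d('top',u,z)[0])
E
```

```text
pics
{'time': 0.0, 'joint_pos': array([ 1.024,  0.053,  1.614, -0.   ,  1.476, -0.119]), 'joint_vel': array([ 0.   , -0.001,  0.   ,  0.001,  0.   ,  0.001]), 'joint_efforts': array([  0.002, -39.369, -37.017,  -0.   ,   0.007,   0.   ]), 'tool_pos': array([0.259, 0.568, 0.193]), 'tool_rot': array([-0.   ,  0.212,  0.977, -0.001]), 'contact_force': array([0.08 , 0.164, 0.15 ]), 'ft_torque': array([ 0.   , -0.021, -0.043]), 'gripper_width': 0.9982280082127537}
top [[-0.006 -0.998  0.063  0.507]
 [-1.     0.007  0.009 -0.017]
 [-0.009 -0.063 -0.998  1.156]
 [ 0.     0.     0.     1.   ]]
scene [[-0.543  0.716 -0.439  1.051]
 [ 0.84   0.461 -0.286  0.308]
 [-0.002 -0.524 -0.852  1.103]
 [ 0.     0.     0.     1.   ]]
drybox 0.83 [201. 150. 134. 104.] [0.591 0.011 0.131]
drybox 0.47 [270. 170.  21.  84.] [ 0.567 -0.018  0.131]
stay 0.68 [265. 167.  27.  86.] [ 0.571 -0.014  0.134]
stay 0.5 [221. 240.  84.  11.] [0.487 0.024 0.122]
tab 0.82 [270. 168.  24.  90.] [ 0.563 -0.022  0.136]
flap 0.75 [225. 241.  79.  10.] [0.484 0.022 0.113]
flap_post 0.9 [224. 239.  79.  12.] [0.487 0.024 0.122]
disc_green 0.52 [279. 283.  16.  15.] [ 0.364 -0.034  0.006]
disc_green 0.31 [313. 156.  18.  32.] [ 0.658 -0.117  0.151]
disc_yellow 0.54 [292. 253.  14.  12.] [ 0.446 -0.068  0.003]
hole0 0.86 [270. 169.  22.  86.] [ 0.567 -0.018  0.131]
blank_top 0.57 [228. 168.  15.  18.] [0.641 0.083 0.202]
blank_top 0.49 [221. 239.  83.  12.] [0.487 0.024 0.122]
slab_top 0.64 [313. 156.  19.  34.] [ 0.657 -0.118  0.153]
blank_front 0.7 [202. 262.  24.  18.] [0.421 0.153 0.049]
mug 0.72 [103. 190.  44.  34.] [0.589 0.404 0.006]
mug 0.53 [267. 170.  26.  84.] [ 0.566 -0.017  0.133]
```

```bash
python3 - <<'E'
import cv2,numpy as np
a=cv2.imread('pics/top.png')[140:310,180:350]; b=cv2.imread('pics/scene.png')
a=cv2.resize(a,(420,420),interpolation=cv2.INTER_CUBIC)
cv2.imwrite('pics/v1.png',np.hstack([a,b[:,:,:]])[:, :980] if 0 else cv2.resize(np.hstack([a,b]),(798,342)))
E
```

```text
(no output)
```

View pics/v1.png

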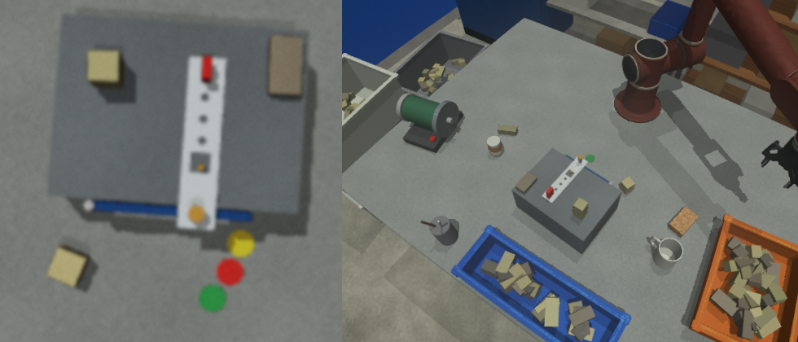

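Green is the farthest disc, so hole 3 is the target. Next I'll get rough coordinates for the tab, cap, pin and discs.

```bash
python3 - <<'E'
from h import *
np.set_printoptions(precision=4,suppress=True)
a=cv2.imread('pics/top.png'); hsv=cv2.cvtColor(a,cv2.COLOR_BGR2HSV)
def cen(lo,hi,roi):
    x0,y0,x1,y1=roi; m=cv2.inRange(hsv[y0:y1,x0:x1],lo,hi); n,_,st,c=cv2.connectedComponentsWithStats(m)
    i=1+np.argmax(st[1:,4]); return c[i]+[x0,y0],st[i]
tab=cen((0,150,80),(8,255,255),(270,160,295,190)); cap=cen((9,90,90),(25,255,255),(268,236,288,256)); pin=cen((9,90,60),(25,255,255),(268,210,290,230))
g=cen((45,80,60),(85,255,255),(270,270,310,310)); y=cen((22,120,90),(35,255,255),(285,245,315,270)); r=cen((0,150,80),(8,255,255),(280,260,310,285))
for n,c,z in (('tab',tab,.165),('cap',cap,.166),('pin',pin,.142),('g',g,.003),('y',y,.003),('r',r,.003)): print(n,c[0],c[1],at_z('top',c[0],z)[0])
print(camera_params('wrist')); T=T_tool(); print(T)
t=at_z('top',tab[0],.165)[0];c=at_z('top',cap[0],.166)[0]; e=t-c; print('len',np.hypot(*e[:2]),'yaw',np.degrees(np.arctan2(e[1],e[0])))
E
```

```text
tab [282.4667 173.6222] [11  8  4 12 45] [ 0.6538 -0.0236  0.165 ]
cap [277.22 246.08] [ 6  6  8  9 50] [ 0.4854 -0.0103  0.166 ]
pin [279.3333 222.8889] [10 12  4  3  9] [ 0.5396 -0.0155  0.142 ]
g [285.1597 287.9097] [  9  11  14  14 144] [ 0.3702 -0.0297  0.003 ]
y [299.2945 260.6027] [  8   9  14  14 146] [ 0.4427 -0.0681  0.003 ]
r [293.814  274.7597] [  8   9  13  13 129] [ 0.4051 -0.0531  0.003 ]
{'mtx': array([[353.7003,   0.    , 275.6814],
       [  0.    , 353.7003, 208.1928],
       [  0.    ,   0.    ,   1.    ]]), 'k1': -0.06593634280070271, 'T_tool_cam': array([[-0.    , -0.9573, -0.289 ,  0.0741],
       [ 1.    ,  0.0002, -0.0006, -0.    ],
       [ 0.0006, -0.289 ,  0.9573, -0.1791],
       [ 0.    ,  0.    ,  0.    ,  1.    ]])}
[[-0.9099  0.4149  0.      0.2593]
 [ 0.4149  0.9099  0.      0.5687]
 [-0.      0.     -1.      0.1946]
 [ 0.      0.      0.      1.    ]]
len 0.1688913989356481 yaw -4.503176995891837
```

Call:
{"api": "step_arm", "payload": {
  "steps": [
    [-20,-12,-20,0],
    [-45,-28,-20,0],
    [-50,-31,-15,0],
    [-50,-31,0,0],
    [-50,-31,0,0],
    [-50,-31,0,0],
    [-50,-31,0,0],
    [-50,-31,0,0]
  ],
  "claw": 40
}}

```text
time: 1.6
tool_pos: [0.4664, 0.2607, 0.2479]
tool_rot: [0.002, 0.206, 0.978, 0.001]
contact_force: [0.4, 0.9, -0.5]
gripper_width: 0.4
```

Call:
{"api": "step_arm", "payload": {
  "steps": [
    [-50,-31,0,-3],
    [-50,-31,0,-3],
    [-50,-31,0,-3],
    [-40,-25,0,-3],
    [-20,-15,0,-4],
    [0,0,0,-4]
  ]
}}

```text
time: 2.2
tool_pos: [0.6103, 0.0798, 0.2492]
tool_rot: [0.004, 0.031, 1.0, 0.001]
contact_force: [-0.4, 0.8, -0.4]
gripper_width: 0.402
```

Call:
{"api": "step_arm", "payload": {
  "steps": [
    [-15,-30,0,-0.5],
    [-15,-35,0,-0.5],
    [-12,-25,0,0],
    [-6,-9,0,0],
    [0,0,0,0],
    [0,0,0,0]
  ]
}}

```text
time: 2.8
tool_pos: [0.655, -0.0252, 0.2487]
tool_rot: [0.004, 0.021, 1.0, 0.002]
contact_force: [-0.4, -0.3, -1.2]
gripper_width: 0.401
```

```bash
python3 - <<'E'
from h import *
import json
np.set_printoptions(precision=4,suppress=True)
s=state(); a,d=grab_frame('wrist'); save('w1.png',a); np.save('w1.npy',d); np.save('w1T.npy',T_tool(s))
print(s['tool_pos'],s['tool_rot'],s['contact_force'],s['joint_pos'])
hsv=cv2.cvtColor(a,cv2.COLOR_RGB2HSV)
for n,lo,hi in (('red',(0,150,60),(8,255,255)),('brass',(9,90,60),(28,255,255))):
    m=cv2.inRange(hsv,lo,hi); k,_,st,c=cv2.connectedComponentsWithStats(m)
    for i in range(1,k):
        if st[i,4]>25: print(n,c[i],st[i],d[int(c[i][1]),int(c[i][0])])
save('w1v.png',a)
E
```

```text
[ 0.655  -0.0252  0.2487] [0.0036 0.0212 0.9998 0.0017] [-0.3789 -0.277  -1.1844] [-0.154   0.0927  1.4814  0.0042  1.5609 -1.6823]
red [277.8113 195.0795] [270 174  16  43 604] 0.2604897
brass [281.5429  42.9714] [277  37  10  13 105] 0.26045197
brass [ 2.3226 91.4032] [ 0 77  5 31 62] 0.3948706
```

View pics/w1v.png

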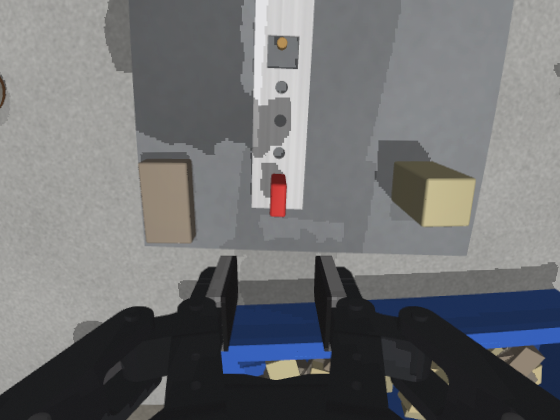

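```bash
python3 - <<'E'
from h import *
np.set_printoptions(precision=4,suppress=True)
a=cv2.imread('pics/w1.png'); c=cv2.resize(a[0:230,235:335],None,fx=6,fy=6,interpolation=cv2.INTER_CUBIC)
c=np.hstack([c[0:600,:400][:, :],c[:600,200:600]]) if 0 else c
# three panels: hole0 region, holes region, tab
p=[cv2.resize(a[y:y+60,250:310],(390,390),interpolation=cv2.INTER_CUBIC) for y in (20,165)]
cv2.imwrite('pics/v3.png',np.hstack(p))
print(p[0].shape)
E
```

```text
(390, 390, 3)
```

View pics/v3.png

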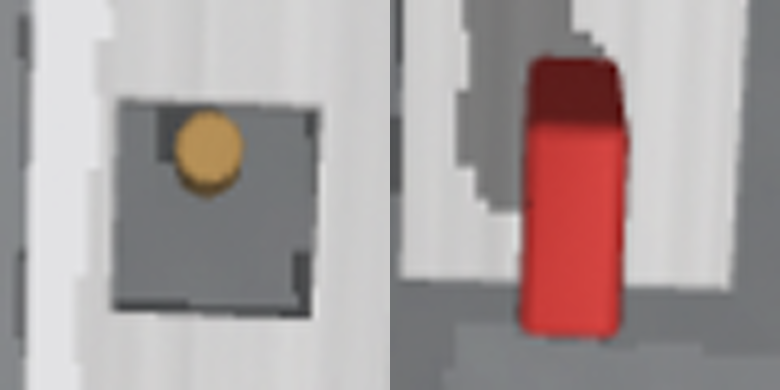

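```bash
python3 - <<'E'
from h import *
np.set_printoptions(precision=4,suppress=True)
import h
T=np.load('w1T.npy'); h.T_tool=lambda s=None:T
pin=at_z('wrist',[281.7,42.1],.142)[0]; h0=at_z('wrist',[282.7,51.5],.135)[0]; tab=at_z('wrist',[277.8,199.9],.175)[0]
a=cv2.imread('pics/w1.png',0).astype(np.uint8)
print(pin,h0,tab); e=(tab-h0)[:2]; print('h0-tab',np.hypot(*e),'yaw',np.degrees(np.arctan2(e[1],e[0])))
edges=[at_z('wrist',[250+x/6.5-.5,20+y/6.5-.5],.135)[0][:2] for x,y in ((120,100),(320,107),(312,317),(113,308))]
E=np.array(edges); print(E); l=E[2]-E[1]+E[3]-E[0]; print('yaw from square',np.degrees(np.arctan2(l[1],l[0])), np.linalg.norm(np.roll(E,-1,0)-E,axis=1))
tx=T[:3,0]; print('tool yaw',np.degrees(np.arctan2(tx[1],tx[0])), 'pin in tool minus tab', T[:3,:3].T@(pin-tab), 'h0', T[:3,:3].T@(h0-tab), 'tab rel TCP',T[:3,:3].T@(tab-T[:3,3]))
E
```

```text
[ 0.5384 -0.0154  0.142 ] [ 0.5442 -0.0148  0.135 ] [ 0.6514 -0.0232  0.175 ]
h0-tab 0.1075068923657685 yaw -4.52597232001274
[[ 0.5318 -0.0255]
 [ 0.5335 -0.0021]
 [ 0.557  -0.0037]
 [ 0.555  -0.0275]]
yaw from square -4.340180731407836 [0.0235 0.0235 0.0238 0.0233]
tool yaw 177.56474836046692 pin in tool minus tab [0.1134 0.0029 0.0322] h0 [0.1077 0.0038 0.0393] tab rel TCP [0.0042 0.0016 0.0737]
```

Call:
{"api": "step_arm", "payload": {
  "steps": [
    [2,1,10,1],
    [2,0.5,25,1],
    [0,0,25,0],
    [0,0,20,0],
    [0,0,10,0],
    [0,0,0,0]
  ]
}}

```text
time: 3.45
tool_pos: [0.6492, -0.0153, 0.1547]
tool_rot: [0.004, 0.037, 0.999, 0.002]
contact_force: [0.1, -0.7, -0.9]
gripper_width: 0.4
```

```bash
cat > plan.py <<'E'
from h import *
from scipy.optimize import brentq
np.set_printoptions(precision=4,suppress=True)
P=np.array([.5384,-.0154]); yaw=np.radians(-4.45); u=np.array([np.cos(yaw),np.sin(yaw)]); v=np.array([-u[1],u[0]])
post0=np.array([.4847,-.0102]); H=post0+.13*v
post=lambda t: H+.13*(-np.sin(t)*u-np.cos(t)*v)
def goal(d=.138):
    th=brentq(lambda t:np.linalg.norm(post(t)-P)-d,0,.88); e=(P-post(th))/d
    return th,e,P+(.168-d)*e
E
python3 - <<'E'
from plan import *
th,e,t=goal(); print('th',th,'tab goal',t,'yaw',np.degrees(np.arctan2(e[1],e[0])))
T=T_tool(); s=state(); print(s['tool_pos'],'tool yaw',np.degrees(np.arctan2(T[1,0],T[0,0])),'tilt x,y',T[:2,2])
print('tab in tool',T[:3,:3].T@(np.array([.6514,-.0232,.141])-T[:3,3])*1e3)
# path
for x in np.linspace(0,th,7):
    pass
E
```

```text
th 0.6718662523925097 tab goal [ 0.5671 -0.024 ] yaw -16.69629999309203
[ 0.6492 -0.0153  0.1547] tool yaw 175.79037454909707 tilt x,y [0.0082 0.0045]
tab in tool [-2.6286 -7.82   13.7274]
```

Call:
{"api": "step_arm", "payload": {
  "steps": [
    [-2,-4,0,0],
    [0,-4,0,0],
    [0,0,0,0]
  ]
}}

```text
time: 3.75
tool_pos: [0.6518, -0.0232, 0.1572]
tool_rot: [0.006, 0.036, 0.999, 0.002]
contact_force: [0.1, -0.3, -0.1]
gripper_width: 0.402
```

```bash
python3 - <<'E'
from plan import *
T=T_tool(); s=state(); print(s['tool_pos'],'tool yaw',np.degrees(np.arctan2(T[1,0],T[0,0])),'tilt x,y',T[:2,2],s['contact_force'])
print('tab in tool',T[:3,:3].T@(np.array([.6514,-.0232,.141])-T[:3,3])*1e3)
a,d=grab_frame('wrist'); save('w2.png',a); np.save('w2T.npy',T)
s=state();print(s['tool_pos'])
print(proj('wrist',[[.6514,-.0232,.175],[.5384,-.0154,.142]],s))
E
```

```text
[ 0.6518 -0.0232  0.1572] tool yaw 175.85465172363308 tilt x,y [0.0116 0.0039] [ 0.1016 -0.259  -0.0755]
tab in tool [ 0.5327 -0.1123 16.2   ]
[ 0.6519 -0.0231  0.1574]
[[275.3078 256.3177]
 [274.2962  20.2077]]
```

View pics/w2.png

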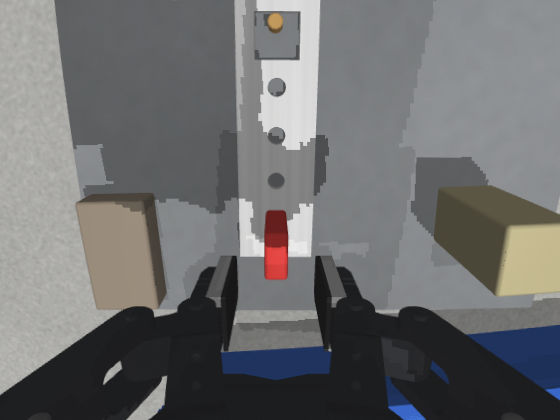

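Call:
{"api": "step_arm", "payload": {
  "steps": [
    [0,0,6,0],
    [0,0,7,0],
    [0,0,1,0],
    [0,0,0,0]
  ]
}}

```text
time: 4.2
tool_pos: [0.653, -0.0235, 0.1439]
tool_rot: [0.007, 0.037, 0.999, 0.002]
contact_force: [0.3, 0.3, -0.5]
gripper_width: 0.404
```

Call:
{"api": "step_arm", "payload": {
  "steps": [
    [-1,0,3,0],
    [0,0,0,0],
    [0,0,0,0]
  ]
}}

```text
time: 4.5
tool_pos: [0.6541, -0.0235, 0.1404]
tool_rot: [0.007, 0.036, 0.999, 0.002]
contact_force: [-0.0, -0.1, 0.2]
gripper_width: 0.4
```

Call:
{"api": "step_arm", "payload": {
  "steps": [
    [0,0,0,0],
    [0,0,0,0],
    [0,0,0,0],
    [0,0,0,0],
    [0,0,0,0]
  ],
  "claw": 0
}}

```text
time: 5.0
tool_pos: [0.6544, -0.0235, 0.1409]
tool_rot: [0.007, 0.036, 0.999, 0.002]
contact_force: [0.0, -0.4, 0.3]
gripper_width: -0.002
```

```bash
python3 - <<'E'
from plan import *
a,d=grab_frame('wrist'); save('w3.png',a); s=state(); print(s)
E
```

```text
{'time': 5.05, 'joint_pos': array([-0.1523,  0.1476,  1.6022,  0.0061,  1.3776, -1.6513]), 'joint_vel': array([ 0.0005,  0.0001, -0.0005,  0.0019, -0.0007, -0.0003]), 'joint_efforts': array([ -0.0004, -42.5709, -36.1048,   0.0182,  -0.0432,   0.    ]), 'tool_pos': array([ 0.6543, -0.0234,  0.1408]), 'tool_rot': array([0.0074, 0.0364, 0.9993, 0.0021]), 'contact_force': array([ 0.5331,  0.0142, -0.5793]), 'ft_torque': array([-0.0527,  0.0515,  0.0274]), 'gripper_width': 0.0005939896821370649}
```

View pics/w3.png

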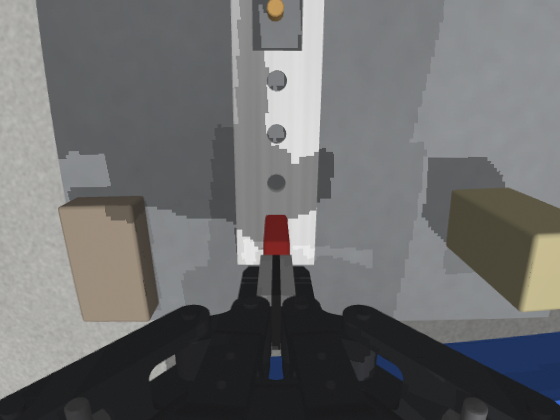

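```bash
python3 - <<'E'
from plan import *
s=state(); T=T_tool(s); a,d=grab_frame('wrist')
for v in (225,240,248,260,270,280,300,320,340):
    for u in (264,276,288):
        if d[v,u]>0:
            p=at_d('wrist',[u,v],d[v,u],s)[0]; print(v,u,a[v,u],'world',p*1e3,'tool',(T[:3,:3].T@(p-T[:3,3]))*1e3)
E
```

```text
225 264 [115  92  91] world [645.408  -29.1757 134.9298] tool [ 8.5672 -6.3921  5.7632]
225 276 [101  32  29] world [639.1186 -22.1369 153.2568] tool [ 15.0831   0.2585 -12.6295]
225 288 [202 198 198] world [646.1281 -15.9268 135.6431] tool [8.8038 6.8773 5.1104]
240 264 [97 34 33] world [639.3015 -27.6598 171.1216] tool [ 14.2364  -5.1503 -30.51  ]
240 276 [104  32  31] world [639.4284 -22.2431 171.7769] tool [ 14.4947   0.2644 -31.1431]
240 288 [96 30 28] world [640.3041 -16.854  170.653 ] tool [ 14.0305   5.6975 -29.9861]
248 264 [116  34  33] world [641.6887 -27.7629 174.5857] tool [ 11.7974  -5.0626 -33.9384]
248 276 [130  39  37] world [641.8221 -22.4324 175.1736] tool [ 12.0441   0.2662 -34.5043]
248 288 [119  36  34] world [642.3627 -17.1359 174.8522] tool [ 11.8955   5.5864 -34.155 ]
260 264 [88 87 87] world [641.738  -27.4337 186.6086] tool [ 11.5959  -4.6728 -45.9579]
260 276 [28 27 28] world [642.1642 -22.5083 186.4865] tool [ 11.5314   0.2699 -45.811 ]
260 288 [86 85 85] world [642.484  -17.5742 186.5911] tool [ 11.5704   5.2147 -45.8924]
270 264 [91 90 90] world [641.75
[... 587 characters left out ...]
 276 [34 33 34] world [643.7637 -22.749  214.0619] tool [  9.5143   0.2792 -73.36  ]
300 288 [29 30 31] world [640.8814 -18.6641 219.1114] tool [ 12.6121   4.1678 -78.4369]
320 264 [28 30 31] world [639.785  -26.0566 230.6939] tool [ 12.9971  -3.229  -90.062 ]
320 276 [34 33 34] world [650.8244 -23.2683 215.4224] tool [  2.4153   0.2817 -74.6166]
320 288 [28 29 30] world [640.8094 -19.055  229.9962] tool [ 12.4957   3.8251 -89.3229]
340 264 [26 27 28] world [642.9562 -26.1888 235.6781] tool [  9.7519  -3.1061 -94.9986]
340 276 [32 32 33] world [659.1926 -23.8762 215.3456] tool [ -5.9729   0.2841 -74.4167]
340 288 [26 27 28] world [642.0341 -19.4009 237.4975] tool [ 11.1392   3.6055 -96.8063]
```

The fingers closed above the tab. The wrist depth shows the real fingertips about 40 mm behind the reported TCP. I'll open, descend by that amount while watching the force, and grip again.

Call:
{"api": "step_arm", "payload": {
  "steps": [
    [0,0,0,0],
    [0,0,0,0],
    [2,0,0,0],
    [0,0,8,0],
    [0,0,8,0],
    [0,0,0,0]
  ],
  "claw": 40
}}

```text
time: 5.7
tool_pos: [0.6522, -0.0232, 0.1233]
tool_rot: [0.007, 0.036, 0.999, 0.002]
contact_force: [-0.5, 0.0, 0.4]
gripper_width: 0.399
```

Call:
{"api": "step_arm", "payload": {
  "steps": [
    [0,1,8,0],
    [0,0,6,0],
    [0,0,0,0]
  ]
}}

```text
time: 6.0
tool_pos: [0.652, -0.022, 0.107]
tool_rot: [0.007, 0.036, 0.999, 0.002]
contact_force: [-0.1, -0.8, 0.0]
gripper_width: 0.401
```

Call:
{"api": "step_arm", "payload": {
  "steps": [
    [0,0,4,0],
    [0,0,1,0],
    [0,0,0,0]
  ]
}}

```text
time: 6.3
tool_pos: [0.6521, -0.0219, 0.1014]
tool_rot: [0.006, 0.036, 0.999, 0.002]
contact_force: [1.0, -0.2, 0.1]
gripper_width: 0.399
```

Call:
{"api": "step_arm", "payload": {
  "steps": [
    [0,0,0,0],
    [0,0,0,0],
    [0,0,0,0],
    [0,0,0,0]
  ],
  "claw": 0
}}

```text
time: 6.7
tool_pos: [0.6526, -0.022, 0.1022]
tool_rot: [0.007, 0.036, 0.999, 0.002]
contact_force: [0.2, -0.0, -1.3]
gripper_width: 0.13
```

Call:
{"api": "step_arm", "payload": {
  "steps": [
    [0,0,-4,0],
    [0,0,-5,0],
    [0,0,-5,0],
    [0,0,-4,0],
    [0,0,0,0]
  ]
}}

```text
time: 7.2
tool_pos: [0.6523, -0.0221, 0.1217]
tool_rot: [0.007, 0.036, 0.999, 0.002]
contact_force: [1.5, 0.5, -1.2]
gripper_width: 0.134
```

```bash
python3 - <<'E'
from plan import *
s=state(); T=T_tool(s); a,d=grab_frame('wrist'); save('w4.png',a); np.save('w4T.npy',T)
print(s['tool_pos'],T[:2,2],s['contact_force'],s['ft_torque'])
# bar top heights along centre
for v in range(5,235,15):
    for u in (255,262,290,305):
        p=at_d('wrist',[u,v],d[v,u],s)[0]*1e3; print(v,u,p,end=' | ')
    print()
E
```

```text
[ 0.6523 -0.0221  0.1217] [0.0145 0.0038] [ 1.5154  0.5179 -1.213 ] [ 0.0182 -0.0459 -0.0407]
5 255 [536.6622 -22.5722 130.2562] | 5 262 [536.9163 -19.5444 130.3633] | 5 290 [537.4881  -7.3679 129.0265] | 5 305 [537.9468  -0.8326 129.1036] | 
20 255 [542.6596 -23.1022 129.987 ] | 20 262 [542.6882 -20.0629 128.9433] | 20 290 [543.7406  -7.8013 129.8071] | 20 305 [544.0303  -1.1533 128.9653] | 
35 255 [548.9288 -23.6036 130.7632] | 35 262 [549.0325 -20.5488 129.9518] | 35 290 [549.8555  -8.1773 129.4894] | 35 305 [550.3075  -1.5341 129.4708] | 
50 255 [558.2057 -23.097  155.7562] | 50 262 [558.2759 -20.4803 154.693 ] | 50 290 [559.0172  -9.8198 154.4279] | 50 305 [559.2248  -3.9504 152.7761] | 
65 255 [563.4212 -23.6526 153.8475] | 65 262 [563.7009 -20.9255 154.7562] | 65 290 [564.4673 -10.17   154.5724] | 65 305 [564.9138  -4.4507 155.1749] | 
80 255 [568.9755 -24.1286 154.0582] | 80 262 [569.2334 -21.3677 155.2136] | 80 290 [569.9734 -10.493  154.0309] | 80 305 [570.3947  -4.6684 154.3519] | 
95 255 [574.6107 -24.6438 153.6966] | 95 262 [574.8188 -21.878  153.8152] | 95 290 [575.6261
[... 772 characters left out ...]
90 [605.7458 -12.6997 153.792 ] | 170 305 [606.1801  -6.4352 153.9011] | 
185 255 [611.2394 -27.9409 153.2167] | 185 262 [611.1323 -24.8957 154.5672] | 185 290 [612.2989 -13.083  153.3787] | 185 305 [612.47    -6.7962 154.5537] | 
200 255 [617.3044 -28.3872 155.1711] | 200 262 [617.5748 -25.426  154.9983] | 200 290 [618.5709 -13.5174 154.6094] | 200 305 [619.4035  -7.0355 153.4004] | 
215 255 [624.2225 -29.0477 154.5497] | 215 262 [624.036  -25.9478 155.7768] | 215 290 [625.2789 -13.9305 154.7438] | 215 305 [625.8244  -7.4389 154.5601] | 
230 255 [631.2184 -29.6944 154.3686] | 230 262 [631.2947 -26.5982 154.7633] | 230 290 [632.0348 -14.3588 155.2051] | 230 305 [632.7709  -7.7701 154.58  ] |
```

View pics/w4.png

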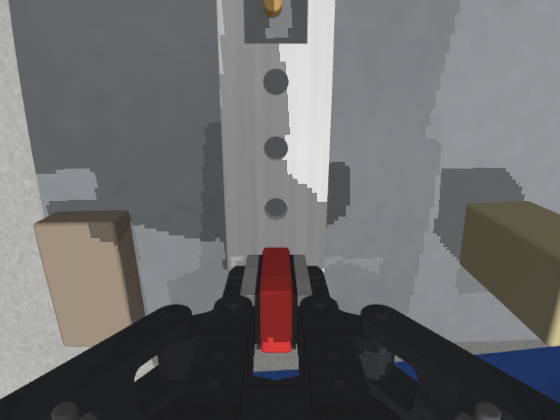

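```bash
cat >> plan.py <<'E'
def tyaw(T): return np.degrees(np.arctan2(T[1,0],T[0,0]))
def report(h3,byaw,goalyaw=None,n=5,th_now=None):
    pass
E
python3 - <<'E'
from plan import *
s=state(); T=np.load('w4T.npy'); 
w=[at_z('wrist',p,.1545,s)[0] for p in ([275.8,81.5],[275.8,148],[275.8,207.7])]
for p in w: print(p*1e3,(T[:3,:3].T@(p-T[:3,3]))*1e3)
print(np.diff(np.array(w),axis=0)); e=w[2]-w[0]; print('bar yaw',np.degrees(np.arctan2(e[1],e[0])),'tool yaw',tyaw(T))
h3=w[2][:2]
th1,e1,t1=goal(); y0,y1=np.radians(-4.3),np.arctan2(e1[1],e1[0])
prev=None
for k in range(0,11):
    f=k/10; th=f*th1; y=y0+f*(y1-y0); e=np.array([np.cos(y),np.sin(y)]); q=post(th)+.168*e
    if prev is not None:
        dw=(q-prev[0])*1e3; ty=prev[1]+np.pi; tx=np.array([np.cos(ty),np.sin(ty)]); tyv=np.array([np.sin(ty),-np.cos(ty)])
        print(k,q,'tool dx,dy,turn',dw@tx,dw@tyv,-np.degrees(y-prev[1]))
    prev=(q,y)
print(th1,t1)
E
```

```text
[570.029  -16.0703 154.5   ] [ 81.9689   0.1628 -33.9611]
[595.857  -17.9546 154.5   ] [ 56.0749   0.1636 -33.5938]
[621.3573 -19.8147 154.5   ] [ 30.5093   0.1646 -33.2312]
[[ 0.0258 -0.0019  0.    ]
 [ 0.0255 -0.0019  0.    ]]
bar yaw -4.172350682276845 tool yaw 175.82165123956884
1 [ 0.6432 -0.0254] tool dx,dy,turn 8.766212742560972 -3.318351006537534 1.2396299993092035
2 [ 0.6343 -0.0275] tool dx,dy,turn 8.742764631169171 -2.921297648934112 1.2396299993092035
3 [ 0.6253 -0.029 ] tool dx,dy,turn 8.701260917984238 -2.5257238574566747 1.239629999309202
4 [ 0.6165 -0.0299] tool dx,dy,turn 8.641787703906768 -2.13245026373432 1.239629999309205
5 [ 0.6077 -0.0302] tool dx,dy,turn 8.564468368193898 -1.7422927275557738 1.239629999309202
6 [ 0.5992 -0.03  ] tool dx,dy,turn 8.469463312504732 -1.3560606443396055 1.2396299993092035
7 [ 0.5908 -0.0293] tool dx,dy,turn 8.356969628141613 -0.9745552660153677 1.239629999309202
8 [ 0.5826 -0.028 ] tool dx,dy,turn 8.227220687176255 -0.598568038798243 1.239629999309205
9 [ 0.5747 -0.0263] tool dx,dy,turn 8.080485658313012 -0.2288789613067006 1.2396299993092035
10 [ 0.5671 -0.024 ] tool dx,dy,turn 7.9170689484881684 0.13374503357219858 1.239629999309202
0.6718662523925097 [ 0.5671 -0.024 ]
```

Call:
{"api": "step_arm", "payload": {
  "steps": [
    [5,-2,0,0.7],
    [8.7,-3.2,0,1.2],
    [8.7,-2.9,0,1.2],
    [8.7,-2.5,0,1.2],
    [8.7,-2.2,0,1.2],
    [0,0,0,0]
  ]
}}

```text
time: 7.85
tool_pos: [0.6077, -0.0308, 0.1208]
tool_rot: [0.008, 0.089, 0.996, 0.003]
contact_force: [0.4, 0.9, -1.9]
gripper_width: 0.135
```

```bash
cat >> plan.py <<'E'
def togo(off=(30.3,.16),yawg=None,Pp=None):
    s=state(); T=T_tool(s); th,e,t=goal(); yg=np.degrees(np.arctan2(e[1],e[0])) if yawg is None else yawg
    turn=-((yg+180)-tyaw(T)); turn=(turn+180)%360-180
    a=np.radians(yg+180); tx=np.array([np.cos(a),np.sin(a)]); ty=np.array([np.sin(a),-np.cos(a)])
    tcp=(P if Pp is None else Pp)-(off[0]*tx+off[1]*ty)/1e3
    d=T[:3,:3].T@(np.r_[tcp,T[2,3]]-T[:3,3])*1e3
    bar=np.degrees(np.arctan2(T[1,0],T[0,0]))-180
    print('tcp',s['tool_pos'],'F',s['contact_force'],'M',s['ft_torque'],'togo x,y,turn',d[:2],turn,'t',s['time'],'tilt',T[:2,2])
    # constraint: distance tcp to post circle
    b=np.radians(bar); eye=T[:2,3]+.168*-np.array([np.cos(b),np.sin(b)]); r=eye-H; print('eye radius',np.hypot(*r),'th',np.arctan2(-(r@u),-(r@v)))
E
python3 -c "from plan import *;togo()"
```

```text
tcp [ 0.6077 -0.0308  0.1208] F [ 0.4248  0.9117 -1.9168] M [ 0.1095 -0.0704 -0.0732] togo x,y,turn [40.876  -0.7437] 6.458742672407368 t 7.85 tilt [0.0156 0.0046]
eye radius 0.1312403025156619 th 0.33282549280582985
```

Call:
{"api": "step_arm", "payload": {
  "steps": [
    [6,-0.9,0,1],
    [8.5,-1,0,1.2],
    [8.3,-0.8,0,1.2],
    [8,-0.4,0,1.2],
    [6,0,0,1],
    [3,0.2,0,0.6],
    [0,0,0,0]
  ]
}}

```text
time: 8.55
tool_pos: [0.5649, -0.0243, 0.1203]
tool_rot: [0.008, 0.148, 0.989, 0.003]
contact_force: [1.4, 0.8, -1.0]
gripper_width: 0.135
```

```bash
python3 - <<'E'
from plan import *
togo()
s=state(); T=T_tool(s); a,d=grab_frame('wrist'); save('w5.png',a); np.save('w5T.npy',T); np.save('w5d.npy',d)
for v,u_ in ((60,262),(60,295),(160,250),(160,300),(220,255)):
    print(v,u_,at_d('wrist',[u_,v],d[v,u_],s)[0]*1e3)
a,d=grab_frame('top'); save('top2.png',a)
E
```

```text
tcp [ 0.5649 -0.0243  0.1203] F [ 1.4069  0.7948 -0.9971] M [-0.0282 -0.2874 -0.0166] togo x,y,turn [-2.347   0.7325] -0.2886848676195939 t 8.55 tilt [0.017 0.004]
eye radius 0.13094974498936723 th 0.6857824543046849
60 262 [476.9759  -3.2322 153.3345]
60 295 [480.6959   8.8245 153.8929]
160 250 [512.518  -19.7062 152.8654]
160 300 [518.2772   0.0398 154.5119]
220 255 [537.9692 -25.7577 153.47  ]
```

View pics/w5.png

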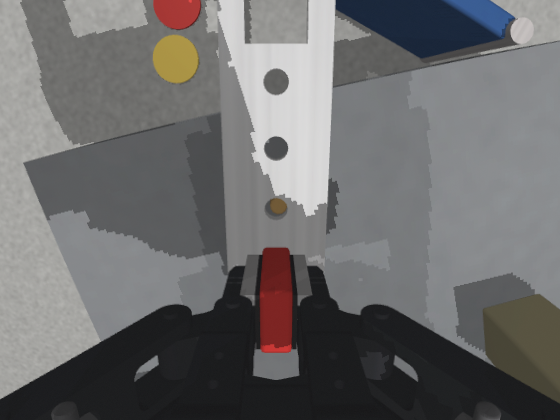

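```bash
python3 - <<'E'
from plan import *
T=np.load('w5T.npy')
a=cv2.imread('pics/w5.png')
cv2.imwrite('pics/v5.png',cv2.resize(a[190:226,258:296],(570,540),interpolation=cv2.INTER_CUBIC))
h=cv2.cvtColor(a,cv2.COLOR_BGR2HSV)[190:226,258:296]
m=(h[...,1]>85); ys,xs=np.nonzero(m); print(xs.min()+258,xs.max()+258,ys.min()+190,ys.max()+190,xs.mean()+258,ys.mean()+190)
s=state()
print('expected pin px',proj('wrist',[[*P,.142]],s),'hole3 top if tool(30.3,.16)',)
p=at_z('wrist',[275.9,207.7],.1535,s)[0]; print('hole3',p,T[:3,:3].T@(p-T[:3,3]))
print(s['tool_pos'])
E
```

```text
270 286 198 213 277.5771144278607 205.71641791044777
expected pin px [[277.9378 205.8632]] hole3 top if tool(30.3,.16)
hole3 [ 0.5355 -0.0156  0.1535] [ 0.0302 -0.     -0.0337]
[ 0.5651 -0.0244  0.1202]
```

View pics/v5.png

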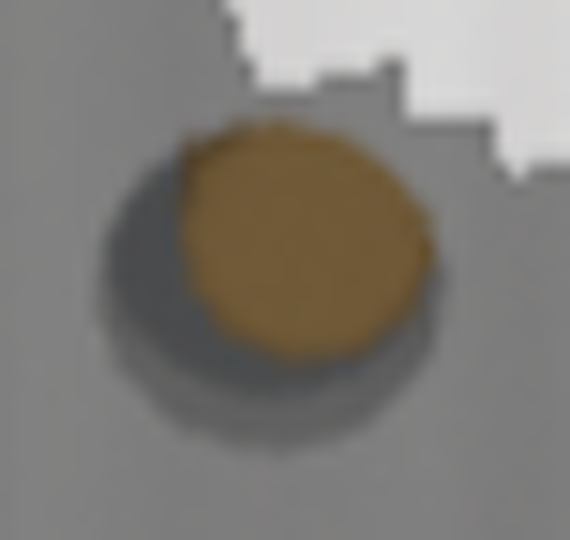

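Call:
{"api": "step_arm", "payload": {
  "steps": [
    [-2.5,0.9,2,-0.2],
    [0,0,0,0],
    [0,0,0,0]
  ]
}}

```text
time: 8.95
tool_pos: [0.5675, -0.0244, 0.1173]
tool_rot: [0.007, 0.145, 0.989, 0.003]
contact_force: [0.9, -0.1, -1.0]
gripper_width: 0.136
```

```bash
cat >> plan.py <<'E'
def fine():
    s=state(); T=T_tool(s); h=(T@np.array([.0302,0,-.0337,1]))[:3]; dw=np.r_[P-h[:2],0]*1e3
    drop=(h[2]-.135)*1e3
    print('tcp',s['tool_pos'],'F',s['contact_force'],'hole',h,'err world',dw[:2],'tool',(T[:3,:3].T@dw)[:2],'drop',drop,'tilt',T[:2,2],'t',s['time'],'yaw',tyaw(T)-180)
E
python3 -c "from plan import *;fine()"
```

```text
tcp [ 0.5675 -0.0244  0.1173] F [ 0.9246 -0.1025 -1.0394] hole [ 0.5381 -0.0158  0.1506] err world [0.261  0.4299] tool [-0.1264  0.4867] drop 15.628835144998742 tilt [0.014  0.0038] t 8.95 yaw -16.704704701522672
```

Call:
{"api": "step_arm", "payload": {
  "steps": [
    [0,0.4,1.5,0],
    [0,0,1.5,0],
    [0,0,1,0],
    [0,0,1,0],
    [0,0,0,0]
  ]
}}

```text
time: 9.45
tool_pos: [0.5675, -0.0241, 0.1113]
tool_rot: [0.006, 0.145, 0.989, 0.003]
contact_force: [-0.4, 0.3, -0.6]
gripper_width: 0.13
```

```bash
python3 -c "from plan import *;fine()"
```

```text
tcp [ 0.5675 -0.0241  0.1113] F [-0.3656  0.3225 -0.6185] hole [ 0.5382 -0.0155  0.1446] err world [0.2188 0.1208] tool [-0.1748  0.1785] drop 9.642153736103387 tilt [0.0127 0.0038] t 9.45 yaw -16.699892375737846
```

Call:
{"api": "step_arm", "payload": {
  "steps": [
    [0,0,1.5,0],
    [0,0,1.5,0],
    [0,0,1.5,0],
    [0,0,0,0]
  ]
}}

```text
time: 9.85
tool_pos: [0.5676, -0.0241, 0.1065]
tool_rot: [0.006, 0.145, 0.989, 0.003]
contact_force: [-0.3, 0.2, -0.6]
gripper_width: 0.127
```

Call:
{"api": "step_arm", "payload": {
  "steps": [
    [0,0,1,0],
    [0,0,1,0],
    [0,0,0,0]
  ]
}}

```text
time: 10.15
tool_pos: [0.5677, -0.0241, 0.1043]
tool_rot: [0.006, 0.145, 0.989, 0.003]
contact_force: [0.7, -1.0, -0.9]
gripper_width: 0.132
```

```bash
python3 -c "from plan import *;fine()"
```

```text
tcp [ 0.5677 -0.0241  0.1043] F [ 0.6778 -0.9575 -0.8601] hole [ 0.5383 -0.0155  0.1377] err world [0.0927 0.1031] tool [-0.0591  0.1254] drop 2.6975292947551965 tilt [0.0129 0.0038] t 10.15 yaw -16.702650346690376
```

Call:
{"api": "step_arm", "payload": {
  "steps": [
    [0,0,1,0],
    [0,0,0.7,0],
    [0,0,0,0]
  ]
}}

```text
time: 10.45
tool_pos: [0.5678, -0.0241, 0.1025]
tool_rot: [0.006, 0.145, 0.989, 0.003]
contact_force: [0.5, -0.1, -1.5]
gripper_width: 0.131
```

Call:
{"api": "step_arm", "payload": {
  "steps": [
    [0,0,0.7,0],
    [0,0,0,0]
  ]
}}

```text
time: 10.65
tool_pos: [0.5679, -0.024, 0.102]
tool_rot: [0.006, 0.145, 0.989, 0.003]
contact_force: [0.0, -0.4, -1.9]
gripper_width: 0.126
```

Call:
{"api": "step_arm", "payload": {
  "steps": [
    [0,0,0.6,0],
    [0,0,0,0]
  ]
}}

```text
time: 10.85
tool_pos: [0.5679, -0.024, 0.102]
tool_rot: [0.006, 0.145, 0.989, 0.003]
contact_force: [0.2, 0.3, -0.9]
gripper_width: 0.133
```

```bash
python3 - <<'E'
from plan import *
fine(); s=state(); a,d=grab_frame('wrist'); save('w6.png',a)
for v in (60,120,180,225):
    print(v,[np.round(at_d('wrist',[u_,v],np.median(d[v-2:v+3,u_-2:u_+3]),s)[0]*1e3,1) for u_ in (242,310)])
cv2.imwrite('pics/v6.png',np.hstack([cv2.imread('pics/w6.png')[0:300,180:380],]))
E
```

```text
tcp [ 0.5679 -0.024   0.102 ] F [ 0.2411  0.3156 -0.9326] hole [ 0.5386 -0.0155  0.1353] err world [-0.1667  0.0945] tool [0.1868 0.0426] drop 0.3271459587919634 tilt [0.0133 0.0037] t 10.85 yaw -16.702977587441296
60 [array([477.7, -10.8, 134.8]), array([485.2,  14.3, 135. ])]
120 [array([499.3, -17.8, 134.9]), array([507.1,   8.3, 135.4])]
180 [array([522.7, -25.5, 134.9]), array([530.8,   1.8, 135.4])]
225 [array([541.8, -31.8, 135. ]), array([550.3,  -3.4, 135.2])]
```

View pics/v6.png

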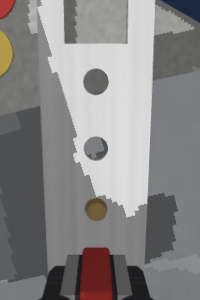

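The bar lies flat with the pin through hole 3, so I'll release and retreat straight up.

Call:
{"api": "step_arm", "payload": {
  "steps": [
    [0,0,0,0],
    [0,0,0,0],
    [0,0,0,0],
    [0,0,0,0]
  ],
  "claw": 35
}}

```text
time: 11.3
tool_pos: [0.5684, -0.0242, 0.1023]
tool_rot: [0.007, 0.145, 0.989, 0.003]
contact_force: [0.7, -0.5, -0.1]
gripper_width: 0.35
```

Call:
{"api": "step_arm", "payload": {
  "steps": [
    [0,0,-5,0],
    [0,0,-15,0],
    [0,0,-25,0],
    [0,0,-35,0],
    [0,0,-35,0],
    [0,0,-25,0],
    [0,0,0,0]
  ]
}}

```text
time: 12.0
tool_pos: [0.5662, -0.0247, 0.2534]
tool_rot: [0.008, 0.145, 0.989, 0.003]
contact_force: [1.5, -0.3, 0.7]
gripper_width: 0.348
```

```bash
python3 - <<'E'
from plan import *
s=state(); print(s['tool_pos'],s['contact_force'],s['gripper_width'])
a,d=grab_frame('wrist'); save('w7.png',a); b,dt=grab_frame('scene'); save('s7.png',b); t,_=grab_frame('top'); save('t7.png',t)
def z(P_,r=2):
    q=proj('wrist',[P_],s)[0]; u_,v=int(round(q[0])),int(round(q[1])); return q, np.median(d[v-r:v+r+1,u_-r:u_+r+1])
th,e,tg=goal()
print(th,post(th), [ (k,proj('wrist',[[*(post(th)+k/1e3*e),.135]],s)[0]) for k in (86,112,138)])
n=np.array([-e[1],e[0]])
for k in (40,75,99,125,150):
    for w in (-.015,.015):
        p=post(th)+k/1e3*e+w*n; q=proj('wrist',[[*p,.135]],s)[0]; uu,v=int(q[0]),int(q[1])
        if 2<v<418 and 2<uu<558: print(k,w,at_d('wrist',q,np.median(d[v-2:v+3,uu-2:uu+3]),s)[0]*1e3)
A=cv2.imread('pics/w7.png')[:400]; B=cv2.imread('pics/t7.png')[140:310,180:350]; 
cv2.imwrite('pics/v7.png',np.hstack([A[:, 120:520],cv2.resize(B,(400,400),interpolation=cv2.INTER_CUBIC)]))
E
```

```text
[ 0.5662 -0.0247  0.2534] [ 1.512  -0.2932  0.6856] 0.3479624876968187
0.6718662523925097 [0.4062 0.0242] [(86, array([275.8426,  90.3582])), (112, array([275.8381, 123.3798])), (138, array([275.8337, 154.9255]))]
40 -0.015 [440.2016  -1.6115 134.8832]
40 0.015 [448.7814  27.1654 134.5931]
75 -0.015 [473.7467 -11.6678 135.0022]
75 0.015 [482.3648  17.0689 134.9794]
99 -0.015 [496.7397 -18.5795 134.6664]
99 0.015 [505.3508  10.1692 135.0649]
125 -0.015 [521.6069 -26.0088 135.3201]
125 0.015 [530.2221   2.6964 135.2764]
150 -0.015 [545.6047 -33.2263 134.8884]
150 0.015 [554.2173  -4.4801 134.9341]
```

View pics/v7.png

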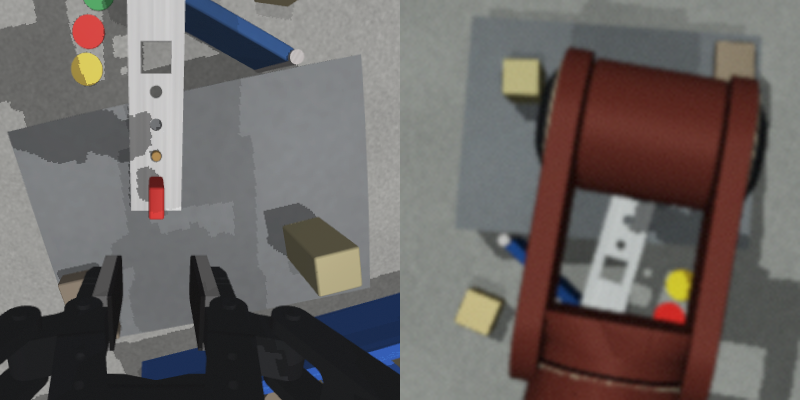

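```bash
python3 - <<'E'
from plan import *
q=proj('scene',[[.3702,-.0297,.003]])[0]; print(q); th,e,t=goal(); pt=H+.195*(-np.sin(th)*u-np.cos(th)*v); print('pointer pred',pt, np.hypot(*(pt-[.3702,-.0297])),proj('scene',[[*pt,.004]]))
x,y=map(int,q); a=cv2.imread('pics/s7.png')[max(0,y-60):y+60,x-70:x+70]; cv2.imwrite('pics/v8.png',cv2.resize(a,None,fx=5,fy=5,interpolation=cv2.INTER_CUBIC))
E
```

```text
[304.7846 193.8101]
pointer pred [ 0.3619 -0.0233] 0.010434028554990581 [[307.7501 192.7606]]
```

View pics/v8.png

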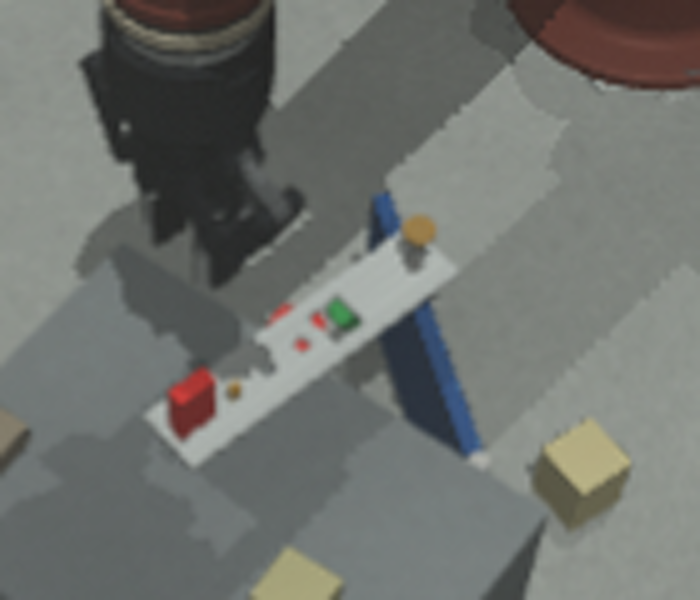

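```bash
python3 -c "from h import *; print(state()['contact_force']); print(job_done())"
```

```text
[-0.25141237 -0.54596147 -0.41320637]
the job is handed in; nothing more can be done
None
```

The flap is set to the green-disc opening. I lifted the stay level off its pin, swung the flap to about 0.67 rad, and lowered hole 3 over the pin. No contact force above about 2 N showed. Then I let go and backed off about 150 mm. The job was handed in at about 12 s.

**Last checks after release**
- The bar's upper face measured 134.6–135.3 mm everywhere I sampled it, so it lies flat on the box.
- The wrist picture shows the brass pin through hole 3.
- The box-top blank and slab and the front blank look unmoved. I did not check the other loose things.

**What disagreed or stayed unsure**
- **First grip missed:** the real fingertips sat about 40 mm behind the reported TCP, so the fingers closed above the tab. I corrected this from the wrist depth and gripped again.
- **Pointer not seen directly:** it was hidden in every view. Its position comes from geometry, about 10 mm from the green disc's centre and inside its 18 mm radius. The offset comes from the knocked pin, which opens the flap slightly more than the nominal 0.62 rad.

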